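# Drop the thrust washers into their counterbores

### The arm

A 6-joint arm with a two-finger parallel gripper is mounted at the origin on the work surface. World frame = base frame: x ahead of the robot, y to its left, z up, the work surface at z = 0. Lengths are in m, angles in rad, forces in N, time in s.
With the tool pointing down it reaches from about 0.375 to 0.975 m from the base axis. Payload 3.8 kg.
Tool frame: the origin (TCP) lies midway between the tips of the shut fingers; the grasp point (between the pads) lies 19 mm behind it; x points along the fingers, y is the direction in which the jaws open and shut, and the axes are right-handed (so a half turn about x gives the same grasp; the last joint's range is limited). The gripper opens to 88 mm and grips with 3 to 60 N. Pads are 18 mm wide; open, the fingers measure 123 mm over their backs; the gripper's body (75 mm by 187 mm) begins 45 mm behind the grasp point.
Start: joints at [-1.238, 0.264, 1.604, -0, 1.274, -0.037], TCP at [0.244, -0.629, 0.239] pointing down, gripper open.
Joint ranges: [-2.63, 2.63], [-0.94, 2.18], [0.31, 2.57], [-1.31, 4.45], [0, 2.66], [-2.55, 2.55]. Speed limits (rad/s): [2.57, 2.57, 3.14, 3.14, 3.14, 3.14].

### API

Orientations are given as a rotation vector (axis times angle).
In Python, from cell import manip, inverse_kinematics, cams, order gives the robot as it stands. Calls block until the motion is done:
- manip.move_pose(position, orientation): joint-space move of the TCP to a pose.
- manip.move_linear(position, rate=0.15, rot=None): straight line of the TCP; rot=None keeps the orientation; rate is the mean speed in m/s.
- manip.set_joints(angles): joint-space move.
- manip.set_gripper(opening, force=None): finger opening in m; force is the grip in N (None keeps the last); returns when the fingers have stopped.
- manip.dwell(seconds).
- inverse_kinematics(position, orientation): joint angles nearest the present ones, or None.
- manip.state(): the state.
- cams.capture(name): name is "side" or "top" or "wrist"; returns a dict with "image" (384x512x3 uint8, blue, green, red), "z_map" (384x512 float32, m along the optical axis (not along the pixel's ray), 0 where there is no reading), "intrinsics" (3x3 intrinsics, pixels), "k1" (the pictures are not rectified: a ray, as slopes to the right and down, at radius r is drawn at 1 + k1 r^2 times it, then the intrinsics apply), "position" and "orientation" of the camera in the world; the wrist camera has in their place "T_tool_cam" (4x4, takes a point from camera to tool coordinates, whose origin is the TCP and whose axes are the tool frame's). Camera axes: x right, y down, z forward; pixel columns grow to the right and rows downward; lengths in m; the calibration is good to about 2 mm. A picture is of the moment at which its call begins: read the wrist's pose just before it.
A pose or a line that the arm cannot do raises manip.IKError and nothing moves.
- order.close_job(): hands the job in, once; it reports no verdict.
The state is a dict: "clock": time; "joint_pos": joint angles; "joint_velocities": joint speeds; "tau": joint torques, N m; "tool_pos": TCP position; "tcp_rot": TCP orientation; "contact_force": force on the tool from outside, world axes, zero at the start; "moment": the same for the moment, N m; "gripper_width": finger opening in m.
Only numpy, scipy, OpenCV 4.12 (cv2) and the standard library are available. Lean on these libraries where they do the work, as an engineer would, in place of code of your own. Each camera call takes 0.05 s, during which the arm holds its last target. There are 200 camera calls.

### The job

Two bronze thrust washers, one large and one small, lie loose on top of the gearbox side plate. With the fingertips, push each washer across the face of the plate until it drops into the counterbore of its own size and lies flat on the bottom. Do not pick the washers up, and leave the bronze bush that stands on the plate and everything else on the bench where they are.

Things in the scene. Friction and masses are not known exactly. Their poses are not given: they have to be found in the camera images.
- washer_large_center (a point): centre (half-way up) of the large bronze thrust washer: a flat round ring, all sizes in mm: outside diameter 62, hole 30, 6 thick, about 120 g, z axis up. It slides freely on the plate's face.
- washer_small_center (a point): centre (half-way up) of the small bronze thrust washer: a flat round ring, in mm: outside diameter 46, hole 22, 6 thick, about 70 g, z axis up.
- recess_large (a point): centre of the flat bottom of the large counterbore in the side plate: diameter 64, 8 deep, so the plate's face is 8 above this point and a seated washer lies 2 below the face. A shaft bore of diameter 26 goes on down from its middle. z axis up, x and y along the plate's.
- recess_small (a point): centre of the flat bottom of the small counterbore in the side plate: diameter 48, 8 deep, with a shaft bore of diameter 18 below. z axis up, x and y along the plate's.
- side_plate: grey cast and machined gearbox side plate, 190 (its x) by 250 (its y), lying flat, turned any way round, on a red-brown felt 340 by 300, 3 thick; heavy, does not shift. Origin on the bench under its middle. In its frame the large counterbore is at x 30, y -57.5, the small one at x 30, y 57.5; the washers start near x -50, y 57.5 and x -50, y -57.5, either one at either place.
- plate_face (a point): middle of the plate's flat upper face, 33 above the bench, axes as the plate's. Two dowel pins, diameter 10, stand 7 above the face at x 83, y 113 and x -83, y -113; a round lug sticks out 22 past the middle of each short side, 4 below the face.
- bush: bystander: bronze bush (tube), diameter 28, 32 tall, standing on the plate's face near x 70, y 0 of the plate; origin at the centre of its underside.
- bearing: bystander: ball bearing, diameter 62, 16 tall, lying on the felt beside the plate; origin at the centre of its underside.
- deburring_tool: bystander: deburring tool, 150 long, blue handle 17 thick, lying on the felt beside the plate; origin under its middle.
- gear: bystander: steel spur gear, diameter 86, 26 tall, lying on the bench; origin at the centre of its underside.
- hammer: bystander: hammer, 260 long, lying on the bench to the robot's right; origin under its middle.
- caliper: bystander: caliper, 200 long, lying on the bench to the robot's right; origin under its middle.
- oil_bottle: bystander: white oil bottle, diameter 54, 150 tall, standing on the bench to the robot's left; origin at the centre of its underside.
Things that resemble listed ones, but are neither listed nor needed, are in the scene too. What is shaped like the part that bears washer_large_center but turquoise is not meant.

How it is judged:
By the outcome, as a careful person would: the job done as asked, in the order asked, and still so for the second after the job is handed in, with the robot touching nothing.
It also fails if it takes over 48 s, if anything falls off the work surface, if the arm or the gripper's body presses on something with over 40 N, if the wrist force passes 120 N, or if a joint passes its speed limit or range.

## Working session

There is one attempt and no reset: what is moved stays moved. The work goes in short steps, each a Python script; the robot and the scene stay as the last script left them, time stands still between calls to the robot, and variables do not carry over. Pictures are saved under pics/ and viewed, about 8 in all and at most 12, crops included, and the job is handed in when it is done.

```bash
ls; mkdir -p pics; cat > h.py <<'E'
import numpy as np, cv2
from scipy.spatial.transform import Rotation as R
from cell import manip, inverse_kinematics, cams, order
def cap(name):
    s=manip.state(); c=cams.capture(name)
    if name=="wrist":
        T=np.eye(4); T[:3,:3]=R.from_rotvec(s["tcp_rot"]).as_matrix(); T[:3,3]=s["tool_pos"]
        T=T@np.array(c["T_tool_cam"])
    else:
        T=np.eye(4); T[:3,3]=c["position"]; o=np.array(c["orientation"])
        T[:3,:3]=R.from_rotvec(o).as_matrix() if o.size==3 else o
    c["T"]=T; return c
def rays(c,uv):
    K=np.array(c["intrinsics"]); k=float(c["k1"])
    uv=np.atleast_2d(np.asarray(uv,float))
    d=np.stack([(uv[:,0]-K[0,2])/K[0,0],(uv[:,1]-K[1,2])/K[1,1]],1)
    s=cv2.undistortPoints(uv[:,None],K,np.array([k,0,0,0,0.]))[:,0]
    u=d.copy()
    for _ in range(20): u=d/(1+k*(u**2).sum(1,keepdims=True))
    return np.c_[u,np.ones(len(u))]
def onplane(c,uv,z):
    r=rays(c,uv)@c["T"][:3,:3].T; o=c["T"][:3,3]
    return o+r*((z-o[2])/r[:,2])[:,None]
def proj(c,P):
    P=np.atleast_2d(P); q=(P-c["T"][:3,3])@c["T"][:3,:3]; u=q[:,:2]/q[:,2:]
    u=u*(1+float(c["k1"])*(u**2).sum(1,keepdims=True)); K=np.array(c["intrinsics"])
    return u*[K[0,0],K[1,1]]+[K[0,2],K[1,2]]
E
python3 - <<'E'
from h import *
for n in("top","side"):
    c=cap(n); cv2.imwrite(f"pics/{n}0.png",c["image"]); print(n,c["intrinsics"],c["k1"],c["T"])
    np.save(f"{n}0.npy",c,allow_pickle=True)
print(manip.state())
E
```

```text
pics
top [[354.1222948    0.         252.18704479]
 [  0.         354.1222948  191.83798344]
 [  0.           0.           1.        ]] -0.030177592237149047 [[-0.01888599 -0.99426801  0.10523523  0.44857116]
 [-0.99981835  0.0185107  -0.0045419  -0.00573494]
 [ 0.00256788 -0.10530189 -0.99443699  1.02730612]
 [ 0.          0.          0.          1.        ]]
side [[377.81805727   0.         260.78309142]
 [  0.         377.81805727 186.83623343]
 [  0.           0.           1.        ]] -0.023531036124580493 [[ 0.99600328 -0.07614622  0.0466822   0.49911221]
 [-0.08820455 -0.75633768  0.64820774 -0.92287989]
 [-0.01405106 -0.64973462 -0.76003125  1.11165165]
 [ 0.          0.          0.          1.        ]]
{'clock': 0.1, 'joint_pos': array([-1.23787350e+00,  2.64640944e-01,  1.60521429e+00, -1.37136875e-05,
        1.27363678e+00, -3.68439306e-02]), 'joint_velocities': array([ 0.00050598, -0.00136034, -0.00299353,  0.00053775,  0.00020165,
        0.0008785 ]), 'tau': array([ 2.37018520e-05, -5.03619075e+01, -3.58070791e+01,  7.31406198e-02,
        2.33360042e-02, -4.56014584e-05]), 'tool_pos': array([ 0.24377346, -0.62878936,  0.23754981]), 'tcp_rot': array([ 2.01996272,  0.37976076, -2.02056516]), 'contact_force': array([ 0.03207576, -0.32257351,  0.30269321]), 'moment': array([-0.02465196, -0.0212675 ,  0.06952578]), 'gripper_width': 0.08773732765400032}
```

View pics/top0.png

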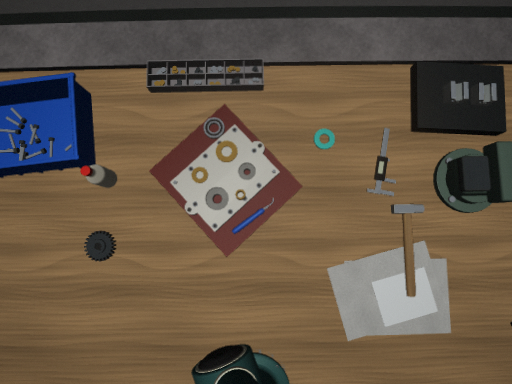

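The large washer is at about (227,152), beside the small counterbore at (247,171). The small washer is at (199,175), beside the large counterbore at (217,198), so the two paths cross. The bush is at (240,195). A turquoise decoy lies at (324,139). Next I'll get a rough pose and take a wrist view from above.

```bash
cat >> h.py <<'E'
def down(phi):
    y=np.array([np.cos(phi),np.sin(phi),0]); x=np.array([0,0,-1.]); return R.from_matrix(np.c_[x,y,np.cross(x,y)]).as_rotvec()
def best(p,phi):
    """yaw phi or phi+pi, whichever keeps joint 6 more central"""
    o=[(abs(q[5]),f) for f in (phi,phi+np.pi) for q in [inverse_kinematics(p,down(f))] if q is not None]
    return down(min(o)[1])
E
python3 - <<'E'
from h import *
c=np.load("top0.npy",allow_pickle=True).item()
P=onplane(c,[[217,198],[247,171],[227,152],[199,175],[240,195]],0.033); print(P.round(3))
y=P[1]-P[0]; print("yaw y",np.degrees(np.arctan2(y[1],y[0])),np.hypot(*y[:2]))
M=(P[0]+P[1]+P[2]+P[3])/4
s=manip.state(); print(R.from_rotvec(s["tcp_rot"]).as_matrix().round(2))
w=cams.capture("wrist"); print(np.array(w["T_tool_cam"]).round(3),w["intrinsics"])
# centre wrist camera over the plate
phi=np.arctan2(y[1],y[0]); Tc=np.array(w["T_tool_cam"])
p=np.array([M[0],M[1],0.30]); rv=best(p,phi)
off=R.from_rotvec(rv).as_matrix()@(Tc[:3,3]+Tc[:3,2]*0.3)
p[:2]-=off[:2]; print(p,inverse_kinematics(p,rv))
manip.move_pose(p,rv)
c=cap("wrist"); cv2.imwrite("pics/w1.png",c["image"]); np.save("w1.npy",c,allow_pickle=True); print(c["T"].round(3),manip.state()["clock"])
E
```

```text
[[0.538 0.089 0.033]
 [0.614 0.003 0.033]
 [0.67  0.06  0.033]
 [0.605 0.14  0.033]
 [0.545 0.024 0.033]]
yaw y -48.70869973269605 0.1142916882759315
[[-0.    0.36 -0.93]
 [ 0.   -0.93 -0.36]
 [-1.   -0.   -0.  ]]
[[ 0.001 -0.268  0.963 -0.146]
 [ 1.     0.    -0.001  0.   ]
 [ 0.     0.963  0.268 -0.069]
 [ 0.     0.     0.     1.   ]] [[277.83032334   0.         250.47738291]
 [  0.         277.83032334 189.90266609]
 [  0.           0.           1.        ]]
[0.61534011 0.08053653 0.3       ] [ 9.00075789e-02  1.30392155e-01  1.65000739e+00 -4.44089210e-16
  1.36119311e+00  9.40134764e-01]
[[ 0.659 -0.725 -0.202  0.667]
 [-0.752 -0.635 -0.177  0.125]
 [-0.     0.269 -0.963  0.446]
 [ 0.     0.     0.     1.   ]] 3.025
```

View pics/w1.png

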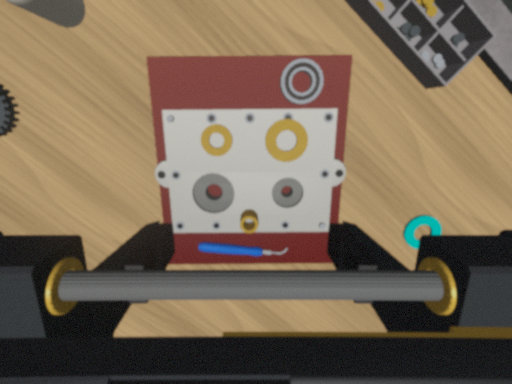

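The wrist view shows the large washer at (286,140), the small washer at (217,140), the large counterbore at (214,193), the small one at (287,192) and the bush at (249,221). I'll fit circles to the contours projected onto their planes.

```bash
cat >> h.py <<'E'
def circ(P):
    A=np.c_[2*P[:,:2],np.ones(len(P))]; s=np.linalg.lstsq(A,(P[:,:2]**2).sum(1),rcond=None)[0]
    return s[:2],np.sqrt(s[2]+s[:2]@s[:2])
def rings(c,kind,z,up=4,amin=6e-4,amax=4.5e-3):
    """circles fitted to outer contours on plane z: (xy, r); kind bronze or grey"""
    im=cv2.resize(c["image"],None,fx=up,fy=up,interpolation=cv2.INTER_CUBIC)
    h=cv2.cvtColor(im,cv2.COLOR_BGR2HSV)
    if kind=="bronze": m=cv2.inRange(h,(15,100,80),(32,255,255))
    else: m=cv2.inRange(h,(0,0,40),(179,70,172))
    m=cv2.morphologyEx(m,cv2.MORPH_OPEN,np.ones((5,5)))
    out=[]
    for k in cv2.findContours(m,cv2.RETR_EXTERNAL,cv2.CHAIN_APPROX_NONE)[0]:
        if len(k)<40: continue
        uv=(k[:,0]+0.5)/up-0.5; P=onplane(c,uv,z); xy,r=circ(P)
        for _ in range(3):
            e=abs(np.hypot(*(P[:,:2]-xy).T)-r)
            if (e<.002).sum()<20: break
            xy,r=circ(P[e<.002])
        if .012<r<.04 and (e<.002).mean()>.6: out.append((*xy.round(4),round(r,4),uv.mean(0).round(0).tolist(),round((e<.002).mean(),2)))
    return out
E
python3 - <<'E'
from h import *
for n in("w1","top0"):
    c=np.load(n+".npy",allow_pickle=True).item()
    print(n)
    for k,z in(("bronze",.039),("grey",.033)):
        for r in rings(c,k,z): print(k,r)
    hh=cv2.cvtColor(c["image"],cv2.COLOR_BGR2HSV)
    if n=="w1": print([hh[v,u].tolist() for u,v in((200,193),(214,175),(276,192),(300,200),(180,130),(250,160),(286,125))])
    # depth check of face
    u,v=(250,165) if n=="w1" else (224,175)
    Z=np.median(c["z_map"][v-3:v+4,u-3:u+4]); print("face z",(c["T"][:3,:3]@(rays(c,[[u,v]])[0]*Z)+c["T"][:3,3]).round(4))
E
```

```text
w1
bronze (np.float64(0.6056), np.float64(0.1372), np.float64(0.0215), [216.0, 140.0], np.float64(1.0))
bronze (np.float64(0.672), np.float64(0.0609), np.float64(0.0296), [286.0, 140.0], np.float64(1.0))
grey (np.float64(0.7219), np.float64(-0.215), np.float64(0.0144), [441.0, 230.0], np.float64(0.89))
grey (np.float64(0.5441), np.float64(0.0204), np.float64(0.0161), [250.0, 215.0], np.float64(0.72))
grey (np.float64(0.6145), np.float64(0.0034), np.float64(0.0253), [287.0, 193.0], np.float64(1.0))
grey (np.float64(0.5377), np.float64(0.0894), np.float64(0.0334), [213.0, 193.0], np.float64(1.0))
grey (np.float64(0.7144), np.float64(-0.0175), np.float64(0.015), [337.0, 158.0], np.float64(0.75))
grey (np.float64(0.7449), np.float64(0.0991), np.float64(0.0305), [302.0, 81.0], np.float64(1.0))
[[36, 10, 127], [53, 8, 130], [36, 10, 131], [23, 7, 137], [19, 11, 192], [23, 11, 188], [23, 156, 177]]
face z [0.6094 0.0755 0.0327]
top0
grey (np.float64(0.4108), np.float64(0.4221), np.float64(0.035), [98.0, 246.0], np.float64(0.86))
grey (np.float64(0.5382), np.float64(0.0909), np.float64(0.0344), [216.0, 198.0], np.float64(1.0))
grey (np.float64(0.6149), np.float64(0.0051), np.float64(0.027), [246.0, 171.0], np.float64(1.0))
face z [0.6033 0.0688 0.0333]
```

```bash
cat >> h.py <<'E'
def pushrun(W,G,rad,gap,name,zt=0.0355,over=0.0005):
    W,G=np.array(W),np.array(G); L=np.hypot(*(G-W)); d=(G-W)/L
    back=np.sqrt(rad**2-(gap/2)**2)+.009
    rv=best([*W,.1],np.arctan2(d[1],d[0])+np.pi/2)
    at=lambda s,z:[*(G-d*(back+s)),z]
    manip.set_gripper(gap,20)
    manip.move_pose(at(L+.012,.10),rv); manip.move_linear(at(L+.012,zt),rate=.1)
    print(manip.state()["gripper_width"],manip.state()["contact_force"].round(1))
    manip.move_linear(at(.012,zt),rate=.06)
    f0=manip.state()["contact_force"]; print(f0.round(1))
    for s in (.009,.006,.004,.003,.002,.001,0,-over):
        manip.move_linear(at(s,zt),rate=.03); st=manip.state(); f=st["contact_force"]
        print(s,f.round(1),round(st["clock"],2))
        if np.linalg.norm(f[:2])>15: break
    manip.move_linear(at(s+.006,zt),rate=.05); manip.move_linear(at(s+.006,.10),rate=.15)
    look(name)
def look(name):
    M=np.array([.609,.074]); rv=best([*M,.3],np.arctan2(-.086,.0768))
    T=np.array([[0.001,-.268,.963,-.146],[1,0,-.001,0],[0,.963,.268,-.069]])
    off=R.from_rotvec(rv).as_matrix()@(T[:,3]+T[:,2]*.3)
    manip.move_pose([*(M-off[:2]),.26],rv)
    c=cap("wrist"); cv2.imwrite(f"pics/{name}.png",c["image"][60:300,100:420].repeat(2,0).repeat(2,1)); np.save(name+".npy",c,allow_pickle=True)
    for k,z in(("bronze",.039),("bronze",.031),("grey",.033)):
        for r in rings(c,k,z): print(k,z,r)
E
python3 - <<'E'
from h import *
pushrun((.672,.0612),(.538,.090),.031,.040,"w2")
E
```

```text
0.039652544361935216 [-0.7 -0.3 -0. ]
[-0.5 -0.7  0.8]
0.009 [ 0.4 -0.4 -0.2] 9.28
0.006 [0.  0.  0.3] 9.53
0.004 [ 0.4  0.8 -0.9] 9.78
0.003 [-1.1 -0.1 -1.4] 10.03
0.002 [0.4 0.4 0.6] 10.28
0.001 [-1.   0.3 -0. ] 10.53
0 [-0.1 -0.4  0.5] 10.78
-0.0005 [-0.2  0.1  0.5] 11.03
bronze 0.039 (np.float64(0.541), np.float64(0.0904), np.float64(0.0296), [209.0, 202.0], np.float64(1.0))
bronze 0.039 (np.float64(0.6057), np.float64(0.1372), np.float64(0.0216), [213.0, 144.0], np.float64(1.0))
bronze 0.031 (np.float64(0.5382), np.float64(0.0896), np.float64(0.0303), [209.0, 202.0], np.float64(1.0))
bronze 0.031 (np.float64(0.6043), np.float64(0.1374), np.float64(0.0221), [213.0, 144.0], np.float64(1.0))
grey 0.033 (np.float64(0.5446), np.float64(0.0213), np.float64(0.0143), [248.0, 225.0], np.float64(1.0))
grey 0.033 (np.float64(0.5402), np.float64(0.0907), np.float64(0.0128), [207.0, 204.0], np.float64(0.69))
grey 0.033 (np.float64(0.6145), np.float64(0.0035), np.float64(0.0246), [291.0, 203.0], np.float64(1.0))
grey 0.033 (np.float64(0.7446), np.float64(0.0993), np.float64(0.0304), [308.0, 80.0], np.float64(1.0))
```

View pics/w2.png

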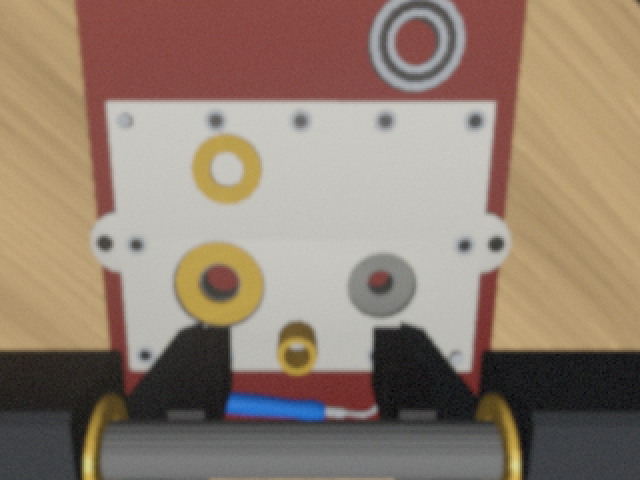

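The large washer, at (219,284) in the crop, lies concentric in its counterbore. Its fitted centre is within 0.5 mm of the recess. The small washer and the bush have not moved, so I'll push the small washer now.

```bash
python3 - <<'E'
from h import *
pushrun((.6057,.1372),(.6146,.0040),.023,.030,"w3")
c=np.load("w3.npy",allow_pickle=True).item()
def zs(xy,r,z):
    a=np.arange(0,2*np.pi,np.pi/4); uv=proj(c,np.c_[xy[0]+r*np.cos(a),xy[1]+r*np.sin(a),z+0*a])
    o=[]
    for u,v in uv.round().astype(int):
        Z=c["z_map"][v,u]; o.append((c["T"][:3,:3]@(rays(c,[[u,v]])[0]*Z)+c["T"][:3,3])[2]*1000)
    return np.round(o,1)
print("large",zs((.538,.0897),.0235,.031)); print("small",zs((.6146,.004),.0172,.031)); print("face",zs((.538,.0897),.040,.033),zs((.6146,.004),.032,.033))
E
```

```text
0.030397791020692223 [ 0.4 -0.1  0.8]
[0.8 0.4 0.1]
0.009 [-0.4 -0.  -0.2] 18.37
0.006 [-0.1 -0.  -0.6] 18.62
0.004 [ 0.4 -0.3 -0.3] 18.87
0.003 [-0.1 -0.5 -0.2] 19.12
0.002 [ 0.1  0.6 -0.9] 19.37
0.001 [ 0.4  0.  -0.1] 19.62
0 [ 0.6  0.1 -0.1] 19.87
-0.0005 [ 0.3 -0.  -0.1] 20.12
bronze 0.039 (np.float64(0.6156), np.float64(0.0066), np.float64(0.0217), [291.0, 202.0], np.float64(1.0))
bronze 0.039 (np.float64(0.541), np.float64(0.0903), np.float64(0.0296), [209.0, 201.0], np.float64(1.0))
bronze 0.031 (np.float64(0.6144), np.float64(0.0039), np.float64(0.0222), [291.0, 202.0], np.float64(1.0))
bronze 0.031 (np.float64(0.5382), np.float64(0.0895), np.float64(0.0302), [209.0, 201.0], np.float64(1.0))
grey 0.033 (np.float64(0.5447), np.float64(0.0213), np.float64(0.0142), [249.0, 225.0], np.float64(1.0))
grey 0.033 (np.float64(0.5405), np.float64(0.0907), np.float64(0.013), [208.0, 203.0], np.float64(0.68))
grey 0.033 (np.float64(0.7446), np.float64(0.0993), np.float64(0.0304), [309.0, 79.0], np.float64(1.0))
large [30.  31.7 31.3 29.9 30.4 31.3 30.  31.5]
small [30.  31.4 31.2 30.1 29.6 30.8 29.1 29. ]
face [ 31.6  32.9  32.4  33.   31.4 267.1  33.4  32.7] [ 32.   34.1  32.5  32.1  32.1 259.9  33.   31.9]
```

View pics/w3.png

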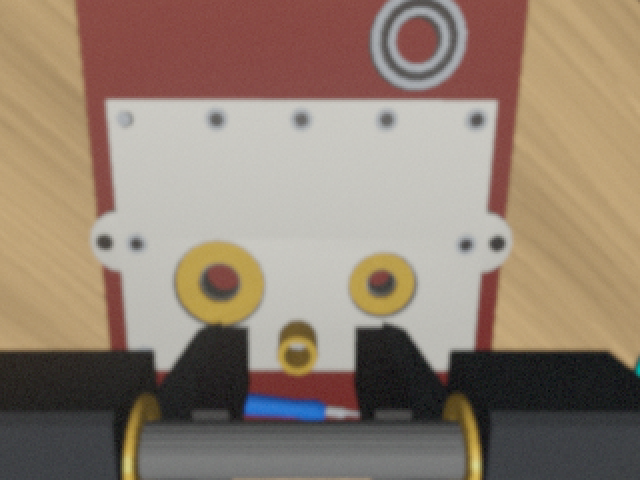

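Both washers, at (219,284) and (382,284) in the crop, are concentric in their counterbores. By depth their tops read 29–32 mm, about 2 mm below the 33 mm face and with no consistent tilt. The bush has not moved. I'll hand the job in.

```bash
python3 - <<'E'
from h import *
print(order.close_job(),manip.state()["clock"])
E
```

```text
the job is handed in; nothing more can be done
the job is handed in; nothing more can be done
```

Both washers are in the counterbores of their own size, and the job is handed in. I pushed each one diagonally across the face with the part-open fingertips, the large one first because the two paths cross. The last clock reading, near the end of the second push, was about 20 s of the 48 s allowed.

**Last checks (wrist camera):**
- **Centring:** each washer's fitted centre is within about 0.5 mm of its counterbore's centre.
- **Seating:** by depth, the washer tops read about 29–32 mm, roughly 2 mm below the 33 mm face. The readings scatter by 1–2 mm, so they show no consistent tilt but would not reveal a very small one.
- **Bystanders:** the bush and the bearing are where they started. I did not measure the other items again, but the arm worked only above the plate and stayed clear of them.
- **Forces:** contact force stayed below about 2 N at every reading during the pushes.

The top and wrist cameras disagreed by about 1.5 mm on the counterbore positions, so I aimed between the two. No check failed.

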